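Load the parts tumbler and lock its closing ring

TASK

Put the starter pinion (the small gear on a stub shaft) into the barrel of the tilted parts tumbler, and then close the barrel's hinged lid fully. With the lid shut, turn the lock collar clockwise (looking into the mouth) until its lug lines up with the long tooth that marks the locked position, not past it; then let go. Leave the bearing and the pulley where they are.

Things in the scene. Friction and masses are not known exactly. Their poses are not given: they have to be found in the camera images.
- tumbler: The parts tumbler, fixed: grey base 260 x 300 x 30 mm. Origin: bench level; base spans x -100 to 160 mm, y -150 to 150. A steel carrying bail (12 mm bar) crosses along y at x = 50, z = 400 mm, above the mouth's uphill side and the lug, in the way of an upright tool: work along the barrel's axis. Uprights at x = 125, y = -135 and 135 mm.
- barrel: The tumbler's open aluminium barrel: outer radius 60, inner radius 54, 115 mm long, fixed, axis leaning 30 degrees from vertical, mouth looking up and to the robot's right. Origin: centre of its underside. z runs along the axis out of the mouth (inner floor at z = 8 mm, rim at 115); y is level and points to the lid's hinge (toward the robot); x points to the mouth's uphill side.
- mouth (a point): Centre of the barrel's mouth, at the rim (z = 115 mm in the barrel's frame).
- collar (a joint): Angle of the dark steel lock collar, a captive ring (outer radius 69 mm) round the barrel below the rim. Grows clockwise, seen looking into the mouth: 0 = unlocked (lug over a short round nub), 1.047 = locked (lug over the long tooth), stop at 1.4. The lug's direction in the barrel's frame is 305 degrees minus this angle, from x toward y. Friction 0.25 N m; it stays where left.
- collar_lug (a point): Grip point on the collar's lug, a fin standing out from the ring: 10 mm thick (round the ring), 65 to 113 mm from the barrel's axis, z = 88 to 125 mm in the barrel's frame, free on both sides. The point: fin's middle plane, 94 mm from the axis, on its top edge (z = 125 mm). Two small hooks on the collar rise to z = 134 mm and lie over ears of the lid when locked.
- lock_mark (a point): The locked mark: outer end, on top, of a long tooth 10 mm wide that points outward from the fixed flange (radius 78 mm) under the collar, out to 125 mm from the axis, top at z = 86 mm in the barrel's frame. The point is 120 mm from the axis in direction 245 degrees (from x toward y).
- lid (a joint): Angle of the aluminium lid, a flat disc 116 mm across, 6 mm thick, hinged on the barrel's +y side; hinge line parallel to the barrel's x at y = 68, z = 118 mm of its frame. 0 = shut flat on the rim, 1.57 = standing along the barrel's axis; starts at 1.7 to 2.0 (leaning outward), stop at 2.1. Stiff hinge, about 0.1 N m: it stays where left and must be pushed (a few N) all the way down.
- lid_edge (a point): The lid's free edge, middle, on its outer face (the upper face when shut): 126 mm from the hinge line.
- pinion: The starter pinion, loose, steel, standing upright on the bench, about 0.15 kg: a toothed gear 38 mm across and 18 mm high, with a plain round stub shaft 24 mm across above it up to 55 mm. Origin: centre of its underside, z up through the shaft.
- bearing: Bystander: loose steel ball-bearing ring lying flat, 62 mm across, 18 mm high, hole 30 mm. Origin: centre of its underside.
- sheave: Bystander: loose dark belt pulley lying flat, 60 mm across with a V groove, 34 mm high with its hub. Origin: centre of its underside.
Things that resemble listed ones, but are neither listed nor needed, are in the scene too. What is shaped like the pinion but blue or orange is not meant.

How it is judged:
By the outcome, as a careful person would: the job done as asked, in the order asked, and still so for the second after the job is handed in, with the robot touching nothing.
It also fails if it takes over 61 s, if anything falls off the work surface, if the arm or the gripper's body presses on something with over 40 N, if the wrist force passes 120 N, or if a joint passes its speed limit or range.

ROBOT

A 7-joint arm with a two-finger parallel gripper is mounted at the origin on the work surface. World frame = base frame: x ahead of the robot, y to its left, z up, the work surface at z = 0. Lengths are in m, angles in rad, forces in N, time in s.
With the tool pointing down it reaches from about 0.4 to 0.85 m from the base axis. Payload 4.5 kg.
Tool frame: the origin (TCP) lies midway between the tips of the shut fingers; the grasp point (between the pads) lies 19 mm behind it; z points along the fingers, y is the line along which they close (so a half turn about z gives the same grasp; the last joint's range is limited). The gripper opens to 88 mm and grips with 3 to 60 N. Pads are 18 mm wide; open, the fingers measure 123 mm over their backs; the gripper's body (75 mm by 187 mm) begins 45 mm behind the grasp point.
Start: joints at [-1.21, 0.689, -0.195, 1.565, 0.157, 0.902, -0.215], TCP at [0.201, 0.592, 0.239] pointing down, gripper open.
Joint ranges: [-3.01, 3.01], [-0.46, 2.08], [-1.47, 1.51], [0.13, 2.56], [-1, 4.14], [0.04, 2.09], [-2.66, 2.66]. Speed limits (rad/s): [2.57, 2.57, 3.14, 3.14, 3.14, 3.14, 3.14].

INTERFACE

Orientations are given as a unit quaternion [x, y, z, w].
In Python, from plant import sensors, eyes, finish_job gives the robot as it stands.
- The arm moves only by the tool send_rows, never from a script. Its argument "rows" is text: rows parted by semicolons, each of 4 numbers parted by spaces: the shift along the tool's x, y, z normalised to -1 to 1, where 1 is 30 cm, then the turn about the tool's z normalised to -1 to 1, where 1 is 2 pi rad. A call has 1 to 10 rows; each row is the pose to reach, as a shift and turn from the pose commanded when the call began, along the tool's axes at that moment, turning the shorter way round; what a row does not reach only later rows make up. A row lasts 1/12 s, in which the tool goes at most 41.7 mm and 7.16 degrees, less where a joint would pass 70% of its speed; a pose out of reach is approached as far as the arm can. A call with a number of a shift or a turn outside -1 to 1 is refused whole. A call with a gripper value outside its range is refused whole. "jaw" is the closure, from -1 (fully open) to 1 (shut), set as the call begins (left out, the last holds). The fingers move at their own pace and stop on an object; "force" is the grip in N (left out, the last holds). Time passes only in rows, so rows that repeat a pose let the fingers close. It gives the time, the measured TCP pose, the force, the opening and the grip force at its end, in the units of the state.
- sensors.get_state(): the state, without advancing time (a new reading comes with each control period).
- eyes.snapshot(name): name is "scene" or "top"; returns (picture, depth): 420x560x3 uint8, red, green, blue; 420x560 float32, m along the optical axis (not along the pixel's ray), 0 where there is no reading.
- eyes.calibration(name): a dict with "fov_y" (degrees; the focal length in pixels is half the picture's height over the tangent of half this angle, whatever the lens; pixels are square), "cx", "cy" (the principal point, pixels), "dist_coeffs" ([k1, k2, p1, p2, k3] as OpenCV has them; the pictures are not rectified), "world_from_camera" (4x4, takes a point from camera to world coordinates). Camera axes: x right, y down, z forward; pixel columns grow to the right and rows downward; lengths in m; the calibration is good to about 2 mm. A picture is of the moment at which its call begins. calibration takes no time and is no camera call.
- finish_job(): hands the job in; it is judged then, once.
The state is a dict: "clock": time; "q": joint angles; "qd": joint speeds; "joint_torque": joint torques, N m; "tool_pos": TCP position; "eef_rot": TCP orientation; "contact_force": force on the tool from outside, world axes, zero at the start; "moment": the same for the moment, N m; "opening": opening from 0.0 (shut) to 1.0 (fully open); "finger_force": force on a finger pad.
Only numpy, scipy, OpenCV 4.12 (cv2) and the standard library are available. Lean on these libraries where they do the work, as an engineer would, in place of code of your own. Each camera call takes 0.05 s, during which the arm holds its last target. There are 200 camera calls.

## Working session

There is one attempt and no reset: what is moved stays moved. The work goes in short steps, Python scripts to look and compute and a tool call to move; the robot and the scene stay as the last step left them, time stands still between calls to the robot, and variables do not carry over. Pictures are saved under pics/ and viewed, at most 10 in all, crops included, and the job is handed in when it is done.

Besides the shell and the picture viewer there is one more tool, called after ">>>" as name(argument=value, ...), one argument or row to a line, values as JSON. send_rows: Moves the arm, as the interface text tells. Scaled input: -1 to 1 covers 30 cm each way for a shift and 2 pi rad each way for a turn. Its arguments: {"type":"object","properties":{"rows":{"type":"string"},"jaw":{"type":"number"},"force":{"type":"number"}},"required":["rows"]}

```bash
ls; mkdir -p pics; python3 - <<'E'
from plant import sensors, eyes
import cv2, numpy as np
for n in("scene","top"):
    p,d=eyes.snapshot(n); cv2.imwrite(f"pics/{n}0.png",p[:,:,::-1]); np.save(f"{n}0.npy",d)
    c=eyes.calibration(n); print(n,c["fov_y"],c["cx"],c["cy"],c["dist_coeffs"],np.round(c["world_from_camera"],3).tolist())
s=sensors.get_state(); print(s)
E
```

```text
pics
scene 53.187639612779556 275.2798813893541 209.4136833686656 [-0.09837265  0.          0.          0.          0.        ] [[0.399, 0.564, -0.723, 1.189], [0.917, -0.226, 0.33, -0.32], [0.022, -0.794, -0.607, 0.67], [0.0, 0.0, 0.0, 1.0]]
top 49.17420089436362 277.43880122461326 207.57586169444463 [-0.02449022  0.          0.          0.          0.        ] [[0.092, -0.972, 0.214, 0.382], [-0.996, -0.091, 0.015, -0.059], [0.005, -0.215, -0.977, 1.017], [0.0, 0.0, 0.0, 1.0]]
{'clock': 0.1, 'q': array([-1.21019885,  0.68989578, -0.19453715,  1.56623282,  0.15733746,
        0.90251352, -0.21510289]), 'qd': array([-0.00056656, -0.00324836, -0.00227865, -0.00328291, -0.00065087,
        0.00082842, -0.00019678]), 'joint_torque': array([-2.51597252e-03, -5.28497529e+01, -1.27099838e+00, -1.53835756e+01,
       -5.24521305e-02,  2.00746297e-03,  6.50964398e-05]), 'tool_pos': array([0.20049219, 0.59136976, 0.23799531]), 'eef_rot': array([ 1.62618808e-01,  9.86688624e-01, -8.24193409e-04, -6.43347460e-05]), 'contact_force': array([ 0.23914   ,  0.03225162, -0.58530346]), 'moment': array([-0.0117685 ,  0.07050943,  0.02887246]), 'finger_force': 0.0, 'opening': 1.0008692225107527}
```

View pics/scene0.png

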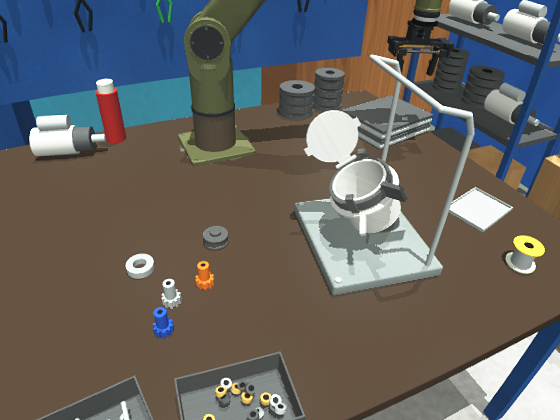

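View pics/top0.png

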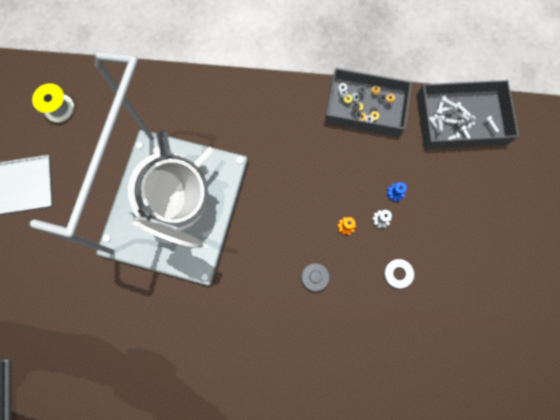

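Steel pinion is at about scene (171,293) and top (382,218). The tumbler's mouth is near top (172,190), with the lid open toward the robot and the bail on the uphill (world +y) side. Next I'll measure these from depth.

```bash
cat > h.py <<'E'
import numpy as np, cv2
from plant import sensors, eyes
def KD(n):
    c=eyes.calibration(n); f=210/np.tan(np.radians(c["fov_y"])/2)
    return np.array([[f,0,c["cx"]],[0,f,c["cy"]],[0,0,1]]),np.array(c["dist_coeffs"]),np.array(c["world_from_camera"])
def cloud(n,d):
    K,D,T=KD(n); v,u=np.mgrid[0:420,0:560]
    r=cv2.undistortPoints(np.stack([u,v],-1).reshape(-1,1,2).astype(float),K,D).reshape(420,560,2)
    P=np.concatenate([r*d[...,None],d[...,None]],-1)
    P=P@T[:3,:3].T+T[:3,3]; P[d==0]=np.nan; return P
def px(n,X):
    K,D,T=KD(n); Ti=np.linalg.inv(T)
    return cv2.projectPoints(np.atleast_2d(X).astype(float),cv2.Rodrigues(Ti[:3,:3])[0],Ti[:3,3],K,D)[0].reshape(-1,2)
E
python3 - <<'E'
from h import *
np.set_printoptions(precision=4,suppress=True)
A={n:cloud(n,np.load(n+"0.npy")) for n in("scene","top")}
for n in A: 
    P=A[n]; z=P[...,2]; print(n,"bench z",np.nanmedian(z[np.abs(z)<.01]))
P=np.concatenate([A[n].reshape(-1,3) for n in A]); 
# base slab
T=A["top"].reshape(-1,3); S=A["scene"].reshape(-1,3)
for Q,nm in((T,"top"),(S,"scene")):
    m=(np.abs(Q[:,2]-.03)<.005)&(Q[:,1]>-.12)&(Q[:,1]<.45)&(Q[:,0]>.3)&(Q[:,0]<.9)
    im=np.zeros((1000,1000),np.uint8); ij=(Q[m][:,:2]*1000).astype(int); im[ij[:,1]+300,ij[:,0]]=255
    im=cv2.morphologyEx(im,cv2.MORPH_CLOSE,np.ones((9,9)))
    cs=max(cv2.findContours(im,0,2)[0],key=cv2.contourArea); print(nm,"base",cv2.minAreaRect(cs),"(y+300)")
# pinion top
for n,(u,v) in (("top",(382,218)),("scene",(171,290))):
    Q=A[n][v-20:v+20,u-20:u+20].reshape(-1,3); m=Q[:,2]>.045
    print(n,"pin top",m.sum(),Q[m].mean(0),Q[m].min(0),Q[m].max(0))
    m=(Q[:,2]>.008); print("all",Q[m].min(0),Q[m].max(0))
for n in A:
    p=cv2.imread(f"pics/{n}0.png")
    b=(90,100,260,300) if n=="top" else (290,40,490,300)
    c=p[b[1]:b[3],b[0]:b[2]]; k=3 if n=="top" else 2.3; cv2.imwrite(f"pics/{n}c.png",cv2.resize(c,None,fx=k,fy=k,interpolation=cv2.INTER_CUBIC))
E
```

```text
scene bench z 0.00027135525681198924
top bench z -0.00024918779002813807
top base ((584.6176147460938, 487.064453125), (260.39501953125, 299.3511962890625), 80.43331146240234) (y+300)
scene base ((587.1297607421875, 485.854736328125), (260.99658203125, 299.26324462890625), 79.91940307617188) (y+300)
top pin top 107 [ 0.5973 -0.2753  0.0541] [ 0.5861 -0.2878  0.0453] [ 0.6101 -0.2643  0.0592]
all [ 0.5794 -0.3171  0.0081] [ 0.6496 -0.2575  0.0592]
scene pin top 142 [ 0.6067 -0.2805  0.054 ] [ 0.5836 -0.3137  0.0451] [ 0.6587 -0.2649  0.0586]
all [ 0.5015 -0.3137  0.008 ] [ 0.6587 -0.2578  0.0586]
```

View pics/scenec.png

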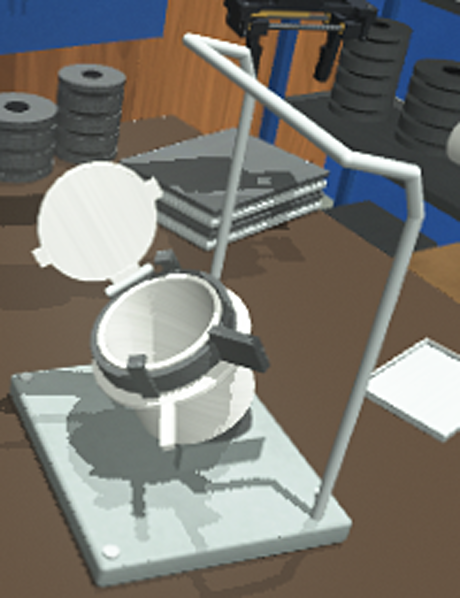

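View pics/topc.png

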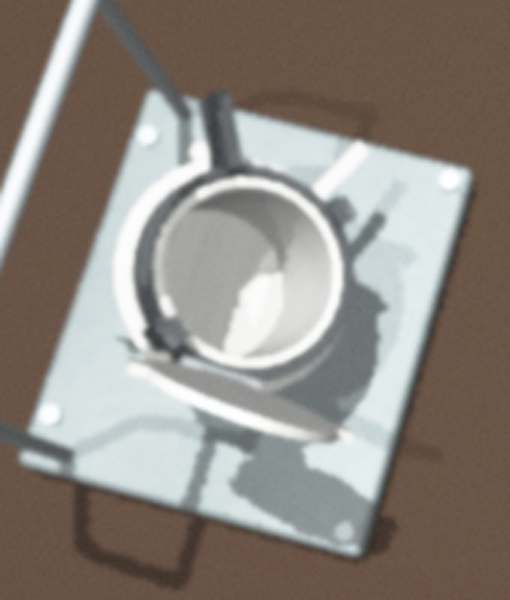

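The crops show the collar lug near its short nub at topc (220,130), the long tooth at topc (340,170), and the lid leaning out toward the robot. Now I'll fit the barrel, lid, lug and pinion.

```bash
cat >> h.py <<'E'
a=np.radians(80.2); tx=np.array([np.cos(a),np.sin(a),0]); ty=np.array([-np.sin(a),np.cos(a),0]); tz=np.array([0,0,1.])
TO=np.array([.5859,.1865,0])-.03*tx; RT=np.stack([tx,ty,tz],1)
c3,s3=np.cos(np.pi/6),.5
RB=RT@np.stack([[c3,0,s3],[0,1,0],[-s3,0,c3]],1)
E
python3 - <<'E'
from h import *
from scipy.optimize import least_squares
np.set_printoptions(precision=4,suppress=True)
A={n:cloud(n,np.load(n+"0.npy")) for n in("scene","top")}
print("bail/uprights in tumbler frame")
for n in A:
    Q=A[n].reshape(-1,3); t=(Q-TO)@RT
    m=(np.abs(t[:,2]-.4)<.012)&(np.abs(t[:,0]-.05)<.1)&(np.abs(t[:,1])<.16); print(n,m.sum(),np.median(t[m],0),t[m].min(0),t[m].max(0))
for n in A:
    Q=A[n].reshape(-1,3); b=(Q-TO)@RB
    m=(Q[:,2]>.04)&(np.abs(b[:,0])<.15)&(np.abs(b[:,1])<.16)
    b=b[m]
    # inside barrel footprint: rim z histogram
    h,e=np.histogram(b[:,2],np.arange(.0,.35,.003)); i=np.argsort(h)[-6:]; print(n,[(round(e[k],3),h[k]) for k in i])
    np.save(n+"_b.npy",b)
# pinion fits: points in shaft top
for n,(u,v) in (("top",(382,218)),("scene",(171,290))):
    Q=A[n][v-25:v+25,u-25:u+25].reshape(-1,3); m=(np.abs(Q[:,2]-.055)<.004)&(np.linalg.norm(Q[:,:2]-[.597,-.276],axis=1)<.02)
    x=Q[m]; print(n,"shaft top",m.sum(),x.mean(0),(x.min(0)+x.max(0))/2, np.ptp(x,axis=0))
    m=(Q[:,2]>.01)&(Q[:,2]<.021)&(np.linalg.norm(Q[:,:2]-[.597,-.276],axis=1)<.03)
    x=Q[m]; print("gear",x.mean(0),(x.min(0)+x.max(0))/2, np.ptp(x,axis=0))
E
```

```text
bail/uprights in tumbler frame
scene 865 [ 0.0474 -0.0577  0.4014] [ 0.042  -0.142   0.3882] [0.1135 0.1406 0.4074]
top 2304 [0.0502 0.0141 0.4035] [ 0.0436 -0.1407  0.388 ] [0.1162 0.1415 0.4089]
scene [(np.float64(0.15), np.int64(132)), (np.float64(0.156), np.int64(157)), (np.float64(0.135), np.int64(205)), (np.float64(0.132), np.int64(382)), (np.float64(0.159), np.int64(396)), (np.float64(0.162), np.int64(442))]
top [(np.float64(0.051), np.int64(248)), (np.float64(0.057), np.int64(295)), (np.float64(0.132), np.int64(329)), (np.float64(0.162), np.int64(432)), (np.float64(0.159), np.int64(731)), (np.float64(0.054), np.int64(956))]
top shaft top 95 [ 0.5979 -0.2759  0.0547] [ 0.5985 -0.2762  0.0549] [0.0232 0.0233 0.0074]
gear [ 0.5936 -0.2721  0.0169] [ 0.5979 -0.2763  0.0157] [0.0369 0.0376 0.0102]
scene shaft top 105 [ 0.5992 -0.2768  0.0552] [ 0.5975 -0.2766  0.0548] [0.0278 0.0234 0.0075]
gear [ 0.6048 -0.2776  0.0164] [ 0.6006 -0.2771  0.0152] [0.0337 0.0387 0.0102]
```

```bash
python3 - <<'E'
from h import *
from scipy.optimize import least_squares
np.set_printoptions(precision=4,suppress=True)
for n in("top","scene"):
    b=np.load(n+"_b.npy"); m=(np.abs(b[:,2]-.161)<.0035)
    p=b[m][:,:2]; 
    w=(np.linalg.norm(p-np.median(p,0),axis=1)<.075)&(np.linalg.norm(p-np.median(p,0),axis=1)>.04); p=p[w]
    f=lambda c:np.linalg.norm(p-c[:2],axis=1)-c[2]
    s=least_squares(f,[0,0,.057],loss="soft_l1",f_scale=.002); print(n,"rim",s.x,len(p),"z",np.median(b[m][:,2]))
C=None
A={n:cloud(n,np.load(n+"0.npy")) for n in("scene","top")}
E
```

```text
top rim [ 0.0866 -0.0005  0.0607] 1247 z 0.16104289244183037
scene rim [ 0.0854 -0.0039  0.0609] 794 z 0.1617419680361627
```

```bash
cat >> h.py <<'E'
from scipy.spatial.transform import Rotation as Ro
BO=TO+RB@np.array([.086,0,.046])
def T2W(p): return TO+RT@np.array(p,float)
def B2W(p): return BO+RB@np.array(p,float)
def plan(pts,p0=None,R=None):
    s=sensors.get_state(); R=Ro.from_quat(s["eef_rot"]).as_matrix() if R is None else R
    p0=s["tool_pos"] if p0 is None else p0
    for p in pts: print(np.round(R.T@(np.array(p)-p0)/.3,3).tolist())
def show(n,k,box=None,f=1):
    p,d=eyes.snapshot(n); q=p[:,:,::-1]
    if box: q=q[box[1]:box[3],box[0]:box[2]]
    cv2.imwrite(f"pics/{k}.png",cv2.resize(q,None,fx=f,fy=f,interpolation=cv2.INTER_CUBIC)); np.save(k+".npy",d); return d
E
python3 - <<'E'
from h import *
np.set_printoptions(precision=4,suppress=True)
print("BO tumbler",(BO-TO)@RT, "mouth",B2W([0,0,.115]))
# lid plane & lug in barrel frame
for n in("top","scene"):
    b=np.load(n+"_b.npy")-[.086,0,.046]
    m=(b[:,1]>.06)&(b[:,2]>.14)&(b[:,1]<.13)&(np.abs(b[:,0])<.055); q=b[m]
    k=np.polyfit(q[:,2],q[:,1],1); print(n,"lid",m.sum(),k,"theta",np.pi/2+np.arctan(k[0]),"y@118",np.polyval(k,.118))
    m=(b[:,2]>.112)&(b[:,2]<.13)&(b[:,1]<-.02); r=np.hypot(b[:,0],b[:,1]); m&=(r>.08)&(r<.113)
    q=b[m]; print("lug ang",m.sum(),np.degrees(np.arctan2(q[:,1],q[:,0])).mean()%360,"top z",np.percentile(q[:,2],90))
    m=(b[:,2]>.08)&(b[:,2]<.09)&(r>.09)&(r<.125)&(b[:,1]<-.02)&(b[:,0]<.02); q=b[m]; print("tooth",m.sum(),np.degrees(np.arctan2(q[:,1],q[:,0])).mean()%360)
s=sensors.get_state(); p=s["tool_pos"]
plan([[.2,.59,.50],[.33,.39,.50]])
plan([[.45,.2,.5],[.53,0,.5]],p0=np.array([.33,.39,.5]))
E
```

```text
BO tumbler [ 0.0515 -0.      0.0828] mouth [0.5798 0.151  0.1824]
top lid 706 [0.2734 0.0318] theta 1.8376287217497231 y@118 0.06401951381017455
lug ang 132 300.844711249534 top z 0.12807853647370038
tooth 80 245.69501444514574
scene lid 1978 [0.2446 0.0372] theta 1.8106951424260416 y@118 0.06609178102656671
lug ang 131 298.5036633569705 top z 0.12828843564454412
tooth 82 245.07906349782735
[-0.0, -0.006, -0.873]
[-0.624, -0.499, -0.872]
[-0.582, -0.471, 0.001]
[-1.049, -1.017, 0.002]
```

>>> send_rows(
  rows="0 0 -0.5 -0.01;0 0 -0.87 -0.0247;0 0 -0.87 -0.0247;0 0 -0.87 -0.0247;-0.2 -0.16 -0.87 -0.0247;-0.4 -0.33 -0.87 -0.0247;-0.62 -0.5 -0.87 -0.0247;-0.62 -0.5 -0.87 -0.0247;-0.62 -0.5 -0.87 -0.0247;-0.62 -0.5 -0.87 -0.0247",
  jaw=0,
  force=20,
)

```text
clock: 0.93
tool_pos: [0.3219, 0.3994, 0.4965]
eef_rot: [0.086, 0.996, -0.0, -0.0]
contact_force: [0.9, -0.1, -0.2]
opening: 0.499
finger_force: 0.0
```

>>> send_rows(
  rows="-0.1 -0.12 0 0;-0.2 -0.25 0 0;-0.3 -0.37 0 0;-0.4 -0.5 0 0;-0.5 -0.62 0 0;-0.6 -0.75 0 0;-0.65 -0.87 0 0;-0.65 -1 0 0;-0.65 -1 0 0;-0.65 -1 0 0",
)

```text
clock: 1.77
tool_pos: [0.4627, 0.0647, 0.4961]
eef_rot: [0.092, 0.996, -0.002, -0.0]
contact_force: [0.3, -0.2, -0.1]
opening: 0.496
finger_force: 0.0
```

```bash
python3 - <<'E'
from h import *
plan([[.598,-.2765,.15],[.598,-.2765,.021]])
print(sensors.get_state()["tool_pos"])
d=show("top","top1")
P=cloud("top",d); s=sensors.get_state()["tool_pos"]
# gripper heights profile: width per height about tool axis
R=Ro.from_quat(sensors.get_state()["eef_rot"]).as_matrix()
q=(P.reshape(-1,3)-s)@R; 
for z in np.arange(-.4,.02,.02):
    m=(np.abs(q[:,2]-z)<.01)&(np.abs(q[:,0])<.2)&(np.abs(q[:,1])<.2)
    if m.sum()>3: print(round(z,2),m.sum(),q[m].min(0)[:2].round(3),q[m].max(0)[:2].round(3))
E
```

```text
[-0.651, -1.03, 1.159]
[-0.651, -1.028, 1.589]
[0.46267923 0.0647192  0.49610784]
-0.38 24399 [-0.025 -0.095] [ 0.106 -0.025]
-0.36 18736 [-0.045 -0.098] [0.108 0.004]
-0.34 5333 [-0.057 -0.098] [ 0.109 -0.022]
-0.32 2864 [-0.057 -0.073] [ 0.054 -0.021]
-0.3 1260 [-0.047 -0.069] [ 0.044 -0.029]
-0.28 35 [-0.025 -0.052] [ 0.007 -0.039]
-0.26 188 [-0.027 -0.039] [ 0.001 -0.027]
-0.24 510 [-0.028 -0.039] [ 0.013 -0.026]
-0.22 554 [-0.03  -0.039] [ 0.019 -0.024]
-0.2 712 [-0.037 -0.041] [ 0.026 -0.016]
-0.18 370 [-0.03  -0.041] [ 0.029 -0.026]
-0.16 1696 [-0.036 -0.044] [ 0.033 -0.017]
-0.14 357 [-0.033 -0.044] [ 0.033 -0.016]
-0.12 287 [-0.023 -0.075] [ 0.025 -0.036]
-0.1 3295 [-0.036 -0.097] [ 0.034 -0.033]
-0.08 976 [-0.035 -0.092] [ 0.034 -0.027]
-0.06 21 [-0.034 -0.088] [ 0.033 -0.037]
```

>>> send_rows(
  rows="-0.1 -0.12 0.05 0;-0.2 -0.25 0.15 0;-0.3 -0.37 0.25 0;-0.4 -0.5 0.37 0;-0.5 -0.62 0.5 0;-0.6 -0.75 0.6 0;-0.63 -0.87 0.7 0;-0.63 -0.98 0.8 0;-0.63 -0.98 0.9 0;-0.63 -0.98 1 0",
)

```text
clock: 2.65
tool_pos: [0.5942, -0.2233, 0.2472]
eef_rot: [0.086, 0.996, -0.0, 0.001]
contact_force: [0.5, 0.0, -0.4]
opening: 0.502
finger_force: 0.0
```

>>> send_rows(
  rows="0 0 0 0;0 0 0 0",
)

```text
clock: 2.82
tool_pos: [0.5918, -0.2206, 0.2456]
eef_rot: [0.086, 0.996, 0.001, -0.003]
contact_force: [0.0, -0.1, 1.1]
opening: 0.503
finger_force: 0.0
```

```bash
python3 - <<'E'
from h import *
plan([[.5982,-.2765,.10],[.5982,-.2765,.021]])
s=sensors.get_state();print(s["tool_pos"],s["eef_rot"],s["qd"].round(3))
E
```

```text
[-0.056, -0.181, 0.485]
[-0.057, -0.181, 0.748]
[ 0.59178954 -0.22064728  0.24558951] [ 0.08579464  0.99630864  0.00121725 -0.00262599] [-0.033 -0.07  -0.029 -0.045 -0.007  0.008  0.   ]
```

>>> send_rows(
  rows="-0.03 -0.1 0.1 0;-0.055 -0.18 0.2 0;-0.055 -0.18 0.3 0;-0.055 -0.18 0.4 0;-0.055 -0.18 0.45 0;-0.055 -0.18 0.45 0;-0.055 -0.18 0.45 0",
)

```text
clock: 3.4
tool_pos: [0.6017, -0.2756, 0.1147]
eef_rot: [0.084, 0.996, 0.001, 0.001]
contact_force: [-0.2, -0.4, -0.4]
opening: 0.5
finger_force: 0.0
```

```bash
python3 - <<'E'
from h import *
plan([[.5982,-.2765,.021]])
s=sensors.get_state();print(s["tool_pos"],s["eef_rot"],s["qd"].round(3))
E
```

```text
[0.012, -0.005, 0.312]
[ 0.60167445 -0.27561473  0.11465152] [8.42939526e-02 9.96440105e-01 6.24642729e-04 1.12086795e-03] [ 0.005 -0.031  0.012 -0.023  0.004 -0.005  0.004]
```

Descend, settle, close.

>>> send_rows(
  rows="0.01 -0.005 0.08 0;0.01 -0.005 0.16 0;0.01 -0.005 0.24 0;0.01 -0.005 0.29 0;0.01 -0.005 0.31 0;0.01 -0.005 0.31 0;0.01 -0.005 0.31 0",
)

```text
clock: 3.98
tool_pos: [0.5979, -0.279, 0.0217]
eef_rot: [0.086, 0.996, -0.0, 0.001]
contact_force: [-0.5, -0.1, 0.4]
opening: 0.501
finger_force: 0.0
```

>>> send_rows(
  rows="0 0 0 0;0 0 0 0;0 0 0 0;0 0 0 0;0 0 0 0;0 0 0 0;0 0 0 0",
  jaw=1,
  force=25,
)

```text
clock: 4.57
tool_pos: [0.5973, -0.2789, 0.0212]
eef_rot: [0.086, 0.996, -0.0, 0.001]
contact_force: [-0.9, 1.7, 6.4]
opening: 0.262
finger_force: 25.0
```

>>> send_rows(
  rows="0 0 -0.08 0;0 0 -0.2 0;0 0 -0.33 0;0 0 -0.46 0;0 0 -0.59 0;0 0 -0.7 0;0 0 -0.8 0;0 0 -0.8 0;0 0 -0.8 0",
)

```text
clock: 5.32
tool_pos: [0.5972, -0.2794, 0.2618]
eef_rot: [0.086, 0.996, -0.001, 0.002]
contact_force: [0.9, 0.4, -2.3]
opening: 0.265
finger_force: 25.0
```

```bash
python3 - <<'E'
from h import *
s=sensors.get_state();p=s["tool_pos"];print(p,s["opening"]*88,(p-TO)@RT)
plan([T2W([-.20,-.005,.25]),T2W([-.02,-.005,.25]),T2W([-.02,-.005,.22])])
show("scene","s2",(100,180,380,390),2.5)
E
```

```text
[ 0.59717299 -0.27935607  0.2618362 ] 23.360557807856264 [-0.42713948 -0.09040162  0.2618362 ]
[0.285, 0.757, 0.038]
[0.286, 1.357, 0.037]
[0.286, 1.357, 0.137]
```

View pics/s2.png

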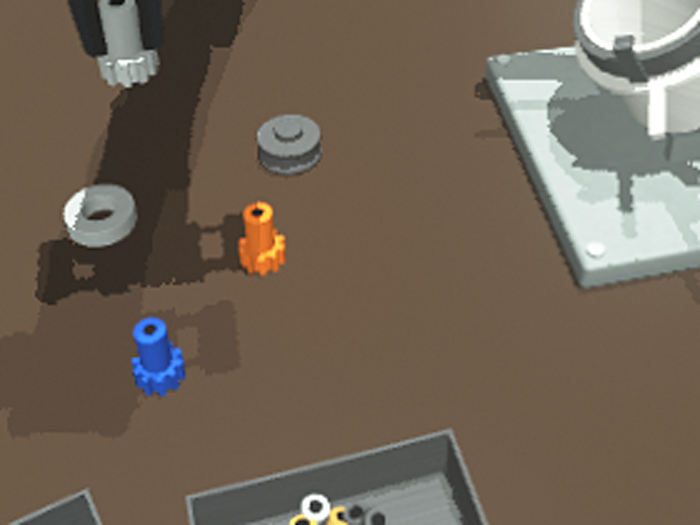

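The pinion is held upright in the jaws, seen at s2 (125,50), and the bystanders haven't moved. Next I'll carry it to the mouth.

>>> send_rows(
  rows="0.04 0.12 0.01 0;0.08 0.24 0.02 0;0.12 0.36 0.03 0;0.16 0.48 0.03 0;0.2 0.6 0.03 0;0.24 0.72 0.03 0;0.28 0.8 0.03 0;0.28 0.8 0.03 0;0.28 0.8 0.03 0",
)

```text
clock: 6.12
tool_pos: [0.5532, -0.0261, 0.2493]
eef_rot: [0.084, 0.996, 0.0, -0.002]
contact_force: [0.4, -1.3, -0.3]
opening: 0.262
finger_force: 25.0
```

```bash
python3 - <<'E'
from h import *
s=sensors.get_state();p=s["tool_pos"];print(p,(p-TO)@RT)
plan([T2W([-.02,-.005,.25]),T2W([-.02,-.005,.21])])
E
```

```text
[ 0.55318208 -0.02605391  0.24932894] [-0.1850212  -0.0039382   0.24932894]
[-0.006, 0.55, -0.002]
[-0.006, 0.55, 0.131]
```

>>> send_rows(
  rows="0 0.1 0 0;0 0.2 0 0;0 0.3 0 0;0 0.4 0 0;0 0.5 0 0;0 0.55 0.05 0;0 0.55 0.12 0;0 0.55 0.18 0;0 0.55 0.18 0;0 0.55 0.18 0",
)

```text
clock: 6.95
tool_pos: [0.5824, 0.1323, 0.1956]
eef_rot: [0.087, 0.996, -0.001, -0.002]
contact_force: [0.4, 0.6, -1.2]
opening: 0.262
finger_force: 25.0
```

>>> send_rows(
  rows="0 0 0 0;0 0 0 0;0 0 0 0;0 0 0 0;0 0 0 0",
  jaw=0,
)

```text
clock: 7.37
tool_pos: [0.5834, 0.1345, 0.1979]
eef_rot: [0.086, 0.996, 0.0, 0.001]
contact_force: [-1.0, 0.3, 0.5]
opening: 0.5
finger_force: 0.0
```

>>> send_rows(
  rows="0 0 -0.08 0;0 0 -0.18 0;0 -0.1 -0.18 0;0 -0.2 -0.18 0;0 -0.33 -0.18 0;0 -0.46 -0.18 0;0 -0.59 -0.18 0;0 -0.7 -0.18 0;0 -0.7 -0.18 0;0 -0.7 -0.18 0",
  jaw=0,
)

```text
clock: 8.2
tool_pos: [0.5467, -0.0751, 0.2516]
eef_rot: [0.088, 0.996, -0.0, 0.0]
contact_force: [0.2, 1.4, 0.5]
opening: 0.499
finger_force: 0.0
```

```bash
python3 - <<'E'
from h import *
s=sensors.get_state();p=s["tool_pos"];print(p,(p-TO)@RT)
d=show("top","t3",(90,100,260,300),3)
b=(cloud("top",d).reshape(-1,3)-BO)@RB
m=(np.hypot(b[:,0],b[:,1])<.05)&(b[:,2]>.01)&(b[:,2]<.12); print(m.sum(),np.percentile(b[m][:,2],[50,90,99]))
plan([T2W([-.2,.14,.26])])
E
```

```text
[ 0.54668783 -0.07513116  0.25161615] [-0.2344877  -0.00589212  0.25161615]
748 [0.0124708  0.06204516 0.06900451]
[0.487, 0.105, -0.029]
```

View pics/t3.png

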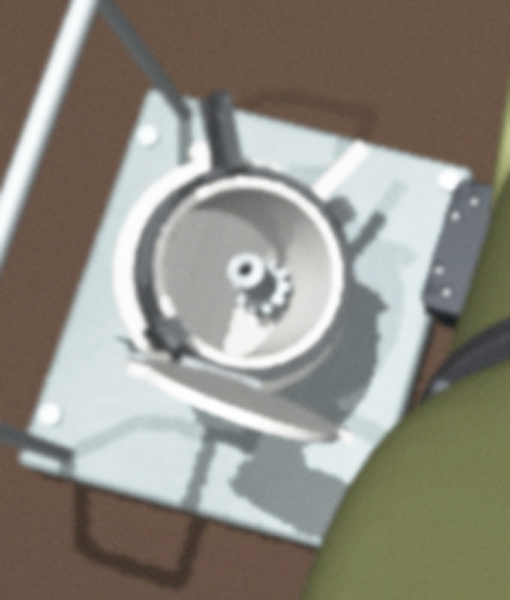

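The pinion sits inside the barrel, at t3 (250,270). Now the lid: I'll go behind it with closed fingers, then follow its arc.

```bash
cat >> h.py <<'E'
def lidtcp(th,r=.095,xb=-.005,off=.006):
    n=np.array([0,np.sin(th),np.cos(th)]); c=np.array([xb,.068,.118])+r*np.array([0,-np.cos(th),np.sin(th)])+(off-.003)*n
    return (B2W(c)-TO)@RT+np.array([-.0175,.009,0])
E
python3 - <<'E'
from h import *
for th in (2.1,2,1.8,1.6,1.4,1.2,1.,.8,.6,.4,.2,0): print(th,lidtcp(th).round(4))
plan([T2W([-.2,.135,.26]),T2W(lidtcp(2.1))])
E
```

```text
2.1 [-0.0696  0.1276  0.2522]
2 [-0.0719  0.1193  0.2563]
1.8 [-0.0753  0.1015  0.2621]
1.6 [-0.0768  0.0828  0.2647]
1.4 [-0.0764  0.0638  0.264 ]
1.2 [-0.0742  0.0454  0.2602]
1.0 [-0.0701  0.0282  0.2532]
0.8 [-0.0645  0.013   0.2434]
0.6 [-0.0574  0.0003  0.2311]
0.4 [-0.0492 -0.0093  0.217 ]
0.2 [-0.0403 -0.0155  0.2014]
0 [-0.0309 -0.018   0.1851]
[0.47, 0.105, -0.028]
[0.446, 0.54, -0.002]
```

>>> send_rows(
  rows="0.12 0.03 0 0;0.24 0.06 -0.01 0;0.36 0.1 -0.03 0;0.46 0.12 -0.03 0;0.46 0.12 -0.03 0;0.46 0.12 -0.03 0;0.46 0.12 -0.03 0",
  jaw=1,
  force=30,
)

```text
clock: 8.83
tool_pos: [0.4187, -0.0121, 0.2606]
eef_rot: [0.084, 0.996, 0.0, 0.001]
contact_force: [0.4, -0.9, 0.1]
opening: 0.008
finger_force: 0.0
```

```bash
python3 - <<'E'
from h import *
s=sensors.get_state();p=s["tool_pos"];print((p-TO)@RT,s["opening"],s["contact_force"].round(1))
plan([T2W([-.085,.132,.26])])
plan([T2W(lidtcp(t)) for t in(2,1.8,1.6,1.4)],p0=T2W([-.085,.132,.26]))
E
```

```text
[-0.19415403  0.13094111  0.26057092] 0.007726402349475032 [ 0.4 -0.9  0.1]
[0.003, 0.364, 0.002]
[-0.043, 0.043, 0.013]
[-0.102, 0.032, -0.007]
[-0.164, 0.027, -0.015]
[-0.227, 0.028, -0.013]
```

>>> send_rows(
  rows="0 0.1 0 0;0 0.2 0 0;0 0.3 0 0;0 0.365 0 0;0 0.365 0 0;-0.03 0.39 0 0;-0.06 0.395 -0.01 0;-0.1 0.395 -0.01 0;-0.13 0.395 -0.015 0;-0.16 0.395 -0.015 0",
)

```text
clock: 9.67
tool_pos: [0.4859, 0.0945, 0.2646]
eef_rot: [0.086, 0.996, -0.0, -0.0]
contact_force: [-0.9, 0.5, 0.2]
opening: 0.005
finger_force: 0.5
```

```bash
python3 - <<'E'
from h import *
s=sensors.get_state();p=s["tool_pos"];print((p-TO)@RT,s["contact_force"].round(1))
plan([T2W(lidtcp(t)) for t in(1.6,1.4,1.2,1,.8)])
E
```

```text
[-0.07769365  0.08286636  0.26463614] [-0.9  0.5  0.2]
[-0.0, 0.003, -0.0]
[-0.064, 0.004, 0.002]
[-0.125, 0.012, 0.015]
[-0.182, 0.025, 0.038]
[-0.233, 0.044, 0.071]
```

Contact made at about -0.9 N. I'll continue along the arc.

>>> send_rows(
  rows="-0.03 0 0 0;-0.064 0.004 0.002 0;-0.095 0.008 0.008 0;-0.125 0.012 0.015 0;-0.155 0.018 0.026 0;-0.182 0.025 0.038 0;-0.21 0.034 0.053 0;-0.233 0.044 0.071 0;-0.233 0.044 0.071 0",
)

```text
clock: 10.42
tool_pos: [0.5574, 0.097, 0.2422]
eef_rot: [0.085, 0.996, 0.0, 0.0]
contact_force: [-0.2, -0.0, -0.2]
opening: 0.003
finger_force: 0.0
```

```bash
python3 - <<'E'
from h import *
s=sensors.get_state();p=s["tool_pos"];print((p-TO)@RT,s["contact_force"].round(1))
plan([T2W(lidtcp(t)) for t in(.7,.6,.5,.4,.3,.2,.1,.0)])
E
```

```text
[-0.06304171  0.01290081  0.24216143] [-0.2 -0.  -0.2]
[-0.022, 0.006, 0.015]
[-0.042, 0.019, 0.037]
[-0.059, 0.032, 0.06]
[-0.074, 0.046, 0.084]
[-0.086, 0.061, 0.11]
[-0.095, 0.076, 0.136]
[-0.1, 0.091, 0.163]
[-0.103, 0.107, 0.19]
```

>>> send_rows(
  rows="-0.022 0.006 0.015 0;-0.042 0.019 0.037 0;-0.059 0.032 0.06 0;-0.074 0.046 0.084 0;-0.086 0.061 0.11 0;-0.095 0.076 0.136 0;-0.1 0.091 0.163 0;-0.103 0.1 0.18 0;-0.103 0.1 0.18 0",
)

```text
clock: 11.17
tool_pos: [0.5907, 0.1216, 0.1878]
eef_rot: [0.085, 0.996, -0.0, -0.001]
contact_force: [-0.3, -0.4, -0.2]
opening: 0.006
finger_force: 0.0
```

```bash
python3 - <<'E'
from h import *
s=sensors.get_state();p=s["tool_pos"];print((p-TO)@RT,s["contact_force"].round(1))
d=show("scene","s4",(290,60,490,260),3)
b=(cloud("scene",d).reshape(-1,3)-BO)@RB
m=(np.hypot(b[:,0],b[:,1]-.01)<.06)&(b[:,2]>.09)&(b[:,2]<.2)
h,e=np.histogram(b[m][:,2],np.arange(.09,.2,.004)); print(list(zip(e.round(3).tolist(),h.tolist())))
E
```

```text
[-0.03317221 -0.01575489  0.187753  ] [-0.3 -0.4 -0.2]
[(0.09, 0), (0.094, 0), (0.098, 1), (0.102, 0), (0.106, 0), (0.11, 1), (0.114, 14), (0.118, 8), (0.122, 118), (0.126, 594), (0.13, 180), (0.134, 16), (0.138, 17), (0.142, 27), (0.146, 28), (0.15, 35), (0.154, 38), (0.158, 28), (0.162, 34), (0.166, 42), (0.17, 45), (0.174, 29), (0.178, 20), (0.182, 19), (0.186, 4), (0.19, 11), (0.194, 13)]
```

View pics/s4.png

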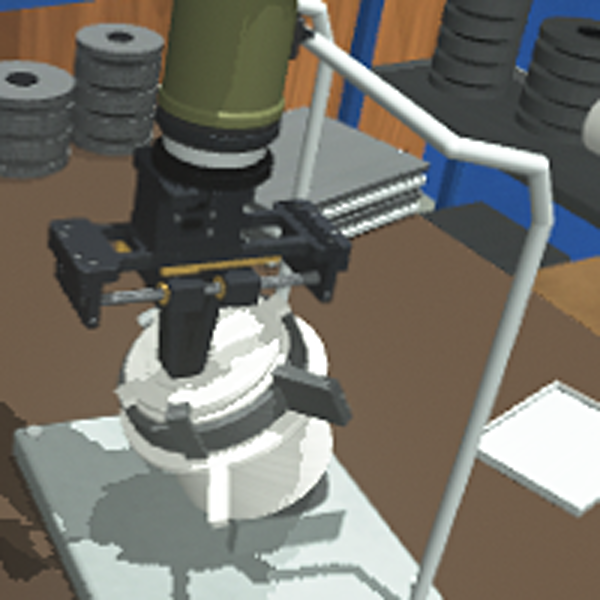

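The lid is almost shut under the fingers, at s4 (200,370). I'll press it home in small steps.

>>> send_rows(
  rows="0 0 0.01 0;0 0.003 0.02 0;0 0.005 0.03 0;0 0.005 0.03 0",
)

```text
clock: 11.55
tool_pos: [0.592, 0.1214, 0.1826]
eef_rot: [0.086, 0.996, -0.0, 0.001]
contact_force: [-4.1, -1.7, 13.6]
opening: 0.006
finger_force: 6.5
```

>>> send_rows(
  rows="0 0 -0.08 0;0 -0.05 -0.15 0;0 -0.15 -0.18 0;0 -0.28 -0.18 0;0 -0.4 -0.18 0;0 -0.52 -0.18 0;0 -0.64 -0.18 0;0 -0.75 -0.18 0;0 -0.75 -0.18 0;0 -0.75 -0.18 0",
  jaw=-1,
)

```text
clock: 12.38
tool_pos: [0.5526, -0.1025, 0.2345]
eef_rot: [0.088, 0.996, -0.0, 0.0]
contact_force: [0.4, 1.0, -0.4]
opening: 0.739
finger_force: 0.0
```

```bash
cat >> h.py <<'E'
def lugang(n,d,pr=1):
    b=(cloud(n,d).reshape(-1,3)-BO)@RB; r=np.hypot(b[:,0],b[:,1]); a=np.degrees(np.arctan2(b[:,1],b[:,0]))%360
    m=(b[:,2]>.119)&(b[:,2]<.135)&(r>.075)&(r<.112)&(a>225)&(a<325)
    t=r*np.sin(np.radians(a-np.median(a[m])))
    print(n,"lug",m.sum(),"ang med",np.median(a[m]).round(1),"range mm",(np.percentile(t[m],[5,95])*1000).round(1),"z",np.percentile(b[m][:,2],[5,50,95]).round(4))
    m=(b[:,2]>.08)&(b[:,2]<.091)&(r>.095)&(r<.125)&(a>225)&(a<262)
    print("   tooth",m.sum(),np.median(a[m]).round(1))
    m=(np.hypot(b[:,0],b[:,1]-.01)<.05)&(b[:,2]>.1)&(b[:,2]<.15)
    q=b[m]; A=np.c_[q[:,:2],np.ones(len(q))]; k=np.linalg.lstsq(A,q[:,2],rcond=None)[0]; print("   lid z at 0",k[2].round(4),"slope y",k[1].round(4),"x",k[0].round(4))
E
python3 - <<'E'
from h import *
s=sensors.get_state();p=s["tool_pos"];print((p-TO)@RT,s["opening"],s["contact_force"].round(1))
for n in("top","scene"):
    d=show(n,n+"5"); lugang(n,d)
E
```

```text
[-0.26048288 -0.01638654  0.23450957] 0.7394492843408224 [ 0.4  1.  -0.4]
top lug 128 ang med 300.8 range mm [-5.7  4. ] z [0.1213 0.126  0.1282]
   tooth 70 245.8
   lid z at 0 0.125 slope y -0.0243 x -0.0017
scene lug 108 ang med 298.2 range mm [-3.3  7.3] z [0.1205 0.1266 0.1288]
   tooth 78 245.2
   lid z at 0 0.1262 slope y -0.0157 x 0.0125
```

```bash
python3 - <<'E'
from h import *
for n in("top","scene"):
    b=(cloud(n,np.load(n+"5.npy")).reshape(-1,3)-BO)@RB; r=np.hypot(b[:,0],b[:,1]);a=np.degrees(np.arctan2(b[:,1],b[:,0]))%360
    for y0 in(-.045,-.03,-.015,0,.015,.03,.045):
        m=(np.abs(b[:,1]-y0)<.005)&(np.abs(b[:,0])<.03)&(abs(b[:,2]-.12)<.03); print(n,y0,m.sum(),np.median(b[m][:,2]).round(4),end=" | ")
    m=(b[:,2]>.08)&(b[:,2]<.091)&(r>.095)&(r<.125)&(a>225)&(a<262); print("tooth z",np.median(b[m][:,2]).round(4))
plan([T2W([-.19,-.085,.25]),T2W([-.019,-.085,.25])])
E
```

```text
top -0.045 160 0.1236 | top -0.03 163 0.1256 | top -0.015 160 0.1255 | top 0 171 0.1256 | top 0.015 172 0.1256 | top 0.03 172 0.1254 | top 0.045 172 0.1237 | tooth z 0.0875
scene -0.045 107 0.1248 | scene -0.03 101 0.1268 | scene -0.015 95 0.1268 | scene 0 85 0.1269 | scene 0.015 82 0.1265 | scene 0.03 71 0.1267 | scene 0.045 70 0.1249 | tooth z 0.0883
[-0.228, 0.221, -0.052]
[-0.228, 0.791, -0.051]
```

The lid is flat (zero slope in y), so it's shut. Next I'll bring the +x finger over the lug, passing under the bail, and nudge it downhill.

>>> send_rows(
  rows="-0.1 0.05 -0.03 0;-0.2 0.12 -0.05 0;-0.228 0.22 -0.05 0;-0.228 0.34 -0.05 0;-0.228 0.46 -0.05 0;-0.228 0.58 -0.05 0;-0.228 0.68 -0.05 0;-0.228 0.76 -0.05 0;-0.228 0.79 -0.05 0;-0.228 0.79 -0.05 0",
  jaw=-1,
)

```text
clock: 13.32
tool_pos: [0.6605, 0.1277, 0.2489]
eef_rot: [0.082, 0.997, 0.001, -0.0]
contact_force: [-0.3, -0.6, -0.1]
opening: 1.001
finger_force: 0.0
```

>>> send_rows(
  rows="0 0 0.02 0;0 0 0.04 0;0 0 0.06 0;0 0 0.08 0;0 0 0.08 0",
)

```text
clock: 13.73
tool_pos: [0.6602, 0.1205, 0.2235]
eef_rot: [0.087, 0.996, -0.001, -0.002]
contact_force: [-0.8, 0.5, 0.2]
opening: 0.998
finger_force: 0.0
```

```bash
python3 - <<'E'
from h import *
s=sensors.get_state();p=s["tool_pos"];print((p-TO)@RT,s["opening"],s["contact_force"].round(1))
E
```

```text
[-0.02243605 -0.08442859  0.22352649] 0.9983345754044126 [-0.8  0.5  0.2]
```

>>> send_rows(
  rows="0 0 0.013 0;0 -0.005 0.028 0;-0.007 -0.015 0.036 0;-0.014 -0.025 0.042 0;-0.021 -0.035 0.048 0;-0.028 -0.045 0.054 0;-0.035 -0.055 0.06 0;-0.042 -0.065 0.066 0;-0.042 -0.065 0.066 0",
)

```text
clock: 14.48
tool_pos: [0.6696, 0.0982, 0.2063]
eef_rot: [0.086, 0.996, -0.001, -0.001]
contact_force: [-4.1, -3.9, 7.5]
opening: 1.0
finger_force: 4.2
```

```bash
python3 - <<'E'
from h import *
s=sensors.get_state();p=s["tool_pos"];print((p-TO)@RT,s["opening"],s["contact_force"].round(1))
for n in("top","scene"): lugang(n,eyes.snapshot(n)[1])
E
```

```text
[-0.04273181 -0.09745204  0.20627788] 1.0003971740527777 [-4.1 -3.9  7.5]
  return _methods._mean(a, axis=axis, dtype=dtype,
  ret = ret.dtype.type(ret / rcount)
Traceback (most recent call last):
  File "h.py", line 37, in lugang
    print(n,"lug",m.sum(),"ang med",np.median(a[m]).round(1),"range mm",(np.percentile(t[m],[5,95])*1000).round(1),"z",np.percentile(b[m][:,2],[5,50,95]).round(4))
                                                                         ~~~~~~~~~~~~~^^^^^^^^^^^^^
IndexError: index -1 is out of bounds for axis 0 with size 0
```

```bash
python3 - <<'E'
from h import *
d=show("scene","s6",(290,60,490,260),3)
try: lugang("scene",d)
except Exception as e: print(e)
E
```

```text
scene lug 59 ang med 282.0 range mm [-2.5  6.7] z [0.1197 0.1277 0.1339]
   tooth 76 245.2
   lid z at 0 0.1266 slope y 0.0073 x 0.0032
```

View pics/s6.png

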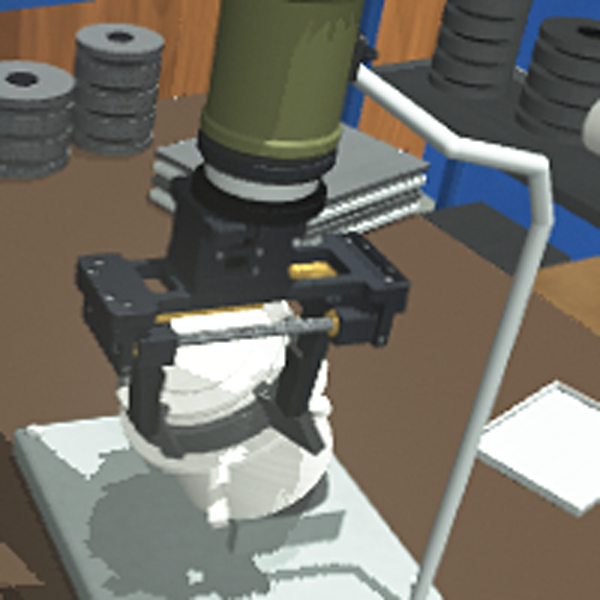

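The lug has moved to about 283°, seen at s6 (310,440). Now I'll hook the inner face of the +x finger behind it.

>>> send_rows(
  rows="0 0 -0.04 0;0 0 -0.08 0;0.02 0.04 -0.08 0;0.025 0.09 -0.08 0;0.025 0.095 -0.06 0;0.025 0.095 -0.02 0;0.025 0.095 0.02 0;0.025 0.095 0.06 0;0.025 0.095 0.06 0;0.025 0.095 0.06 0",
)

```text
clock: 15.42
tool_pos: [0.6669, 0.1292, 0.1857]
eef_rot: [0.086, 0.996, -0.001, -0.002]
contact_force: [-0.2, -0.6, 0.5]
opening: 1.001
finger_force: 0.0
```

```bash
cat >> h.py <<'E'
def st():
    s=sensors.get_state();p=s["tool_pos"];print(((p-TO)@RT).round(4),s["contact_force"].round(1),round(s["clock"],2))
def pull(phi,r=.093,dep=.011):
    f=np.radians(phi); n=RB@np.array([-np.sin(f),np.cos(f),0]); n=n@RT
    c=(B2W([r*np.cos(f),r*np.sin(f),.126])-TO)@RT; c=c+dep/.866*np.array([.5,0,-.866])
    x=c[0]+.005/n[0]+.009*abs(n[1]/n[0])-.044
    return np.array([x,c[1],c[2]])
E
python3 - <<'E'
from h import *
st(); 
for a in(283,275,268,260,253,250,247): print(a,pull(a).round(4))
plan([T2W(pull(a)) for a in(283,279,275,271,267,263,260,257,255)])
E
```

```text
[-0.0127 -0.0895  0.1857] [-0.2 -0.6  0.5] 15.42
283 [-0.0227 -0.0906  0.1914]
275 [-0.0354 -0.0926  0.185 ]
268 [-0.0458 -0.0929  0.1793]
260 [-0.0555 -0.0916  0.1729]
253 [-0.0635 -0.0889  0.1674]
250 [-0.0668 -0.0874  0.1651]
247 [-0.07   -0.0856  0.1628]
[-0.004, -0.034, -0.019]
[-0.008, -0.055, -0.008]
[-0.01, -0.076, 0.002]
[-0.012, -0.097, 0.013]
[-0.011, -0.115, 0.024]
[-0.009, -0.131, 0.035]
[-0.007, -0.143, 0.043]
[-0.004, -0.154, 0.051]
[-0.001, -0.162, 0.056]
```

>>> send_rows(
  rows="-0.004 -0.034 -0.01 0;-0.008 -0.055 -0.005 0;-0.01 -0.076 0.002 0;-0.012 -0.097 0.013 0;-0.011 -0.115 0.024 0;-0.009 -0.131 0.035 0;-0.007 -0.143 0.043 0;-0.004 -0.154 0.051 0;-0.004 -0.154 0.051 0",
)

```text
clock: 16.17
tool_pos: [0.6607, 0.0829, 0.1719]
eef_rot: [0.086, 0.996, -0.001, -0.0]
contact_force: [1.9, -0.5, 0.5]
opening: 1.001
finger_force: 0.7
```

```bash
python3 - <<'E'
from h import *
st(); d=show("scene","s7")
try: lugang("scene",d)
except Exception as e: print(e)
plan([T2W(pull(a)) for a in(257,255,253,251,249,247)])
E
```

```text
[-0.0594 -0.0914  0.1719] [ 1.9 -0.5  0.5] 16.17
scene lug 183 ang med 265.6 range mm [-17.3  19.4] z [0.1207 0.1277 0.1339]
   tooth 82 245.3
   lid z at 0 0.1263 slope y 0.0001 x 0.0246
[0.001, 0.0, 0.004]
[0.004, -0.008, 0.01]
[0.007, -0.015, 0.015]
[0.01, -0.022, 0.02]
[0.014, -0.03, 0.025]
[0.018, -0.037, 0.03]
```

```bash
python3 - <<'E'
import cv2
p=cv2.imread("pics/s7.png")[120:240,310:430]; cv2.imwrite("pics/s7c.png",cv2.resize(p,None,fx=5,fy=5,interpolation=cv2.INTER_CUBIC))
E
```

```text
(no output)
```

View pics/s7c.png

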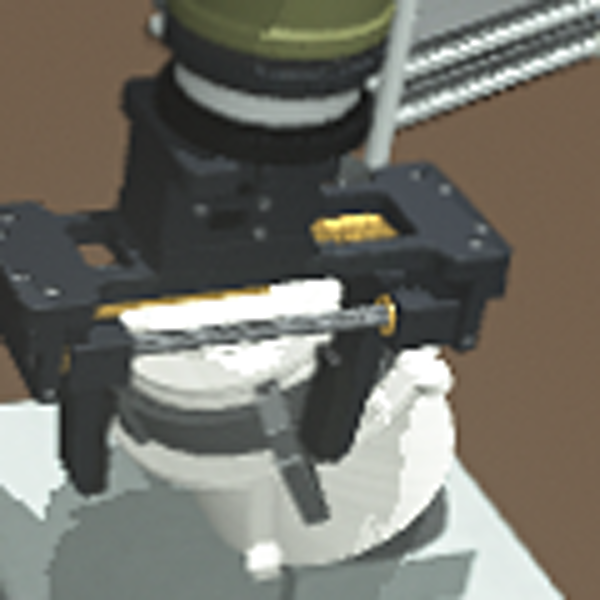

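The lug is at about 257°, s7c (300,470), with the finger just uphill of it; the tooth is at s7c (265,555). I'll pull to about 249°, then back off and measure.

>>> send_rows(
  rows="0.001 -0.003 0.004 0;0.004 -0.008 0.01 0;0.007 -0.015 0.015 0;0.01 -0.022 0.02 0;0.013 -0.029 0.025 0;0.013 -0.029 0.025 0",
)

```text
clock: 16.72
tool_pos: [0.6556, 0.0756, 0.1646]
eef_rot: [0.086, 0.996, -0.0, -0.0]
contact_force: [1.7, 0.1, 2.1]
opening: 1.004
finger_force: 1.1
```

>>> send_rows(
  rows="0 0.02 0 0;0 0.03 -0.05 0;0 0.03 -0.15 0;0 -0.07 -0.2 0;0 -0.2 -0.2 0;0 -0.33 -0.2 0;0 -0.46 -0.2 0;0 -0.55 -0.2 0;0 -0.55 -0.2 0",
)

```text
clock: 17.47
tool_pos: [0.6242, -0.0956, 0.224]
eef_rot: [0.091, 0.996, -0.004, -0.002]
contact_force: [0.5, -0.7, -0.0]
opening: 1.001
finger_force: 0.0
```

```bash
python3 - <<'E'
from h import *
st()
for n in("top","scene"):
    try: lugang(n,show(n,n+"8"))
    except Exception as e: print(n,e)
E
```

```text
[-0.2415 -0.0858  0.224 ] [ 0.5 -0.7 -0. ] 17.47
top lug 109 ang med 251.2 range mm [-5.3  4.3] z [0.1224 0.1266 0.1289]
   tooth 21 243.7
   lid z at 0 0.1251 slope y -0.0253 x -0.0003
scene lug 89 ang med 250.2 range mm [-5.8  4. ] z [0.1208 0.1274 0.1295]
   tooth 66 244.5
   lid z at 0 0.1262 slope y -0.0139 x 0.0153
```

```bash
python3 - <<'E'
from h import *
f=(np.array([.6556,.0756,.1646])-TO)@RT; print(f.round(4))
e=f+[.012,0,0]
print("to above"); plan([T2W(e+[0,0,.06]),T2W(e)])
t=[f+pull(a)-pull(250.7) for a in(250.7,249,247.5,246.3)]
plan([T2W(x) for x in t],p0=T2W(e))
for n in("top","scene"):
    b=(cloud(n,np.load(n+"8.npy")).reshape(-1,3)-BO)@RB; r=np.hypot(b[:,0],b[:,1]);a=np.degrees(np.arctan2(b[:,1],b[:,0]))%360
    for lo,hi,z0,z1 in((.075,.113,.122,.132),(.1,.125,.082,.091)):
        m=(r>lo)&(r<hi)&(b[:,2]>z0)&(b[:,2]<z1)&(a>232)&(a<262)
        s=np.degrees(np.percentile(np.radians(a[m]),[5,25,50,75,95])); print(n,z0,m.sum(),s.round(1))
E
```

```text
[-0.0674 -0.0876  0.1646]
to above
[-0.002, 0.591, -0.002]
[-0.003, 0.591, 0.198]
[-0.0, -0.04, 0.0]
[0.003, -0.046, 0.004]
[0.006, -0.051, 0.008]
[0.009, -0.055, 0.011]
top 0.122 106 [247.8 249.3 251.  252.6 253.9]
top 0.082 16 [243.3 243.5 243.8 244.4 247. ]
scene 0.122 90 [246.9 248.2 249.8 251.6 252.7]
scene 0.082 57 [241.9 243.1 244.3 246.2 247. ]
```

>>> send_rows(
  rows="0 0.12 0 0;0 0.24 0 0;0 0.36 0 0;0 0.48 0 0;0 0.59 0.02 0;0 0.59 0.07 0;0 0.59 0.13 0;0 0.59 0.195 0;0 0.59 0.195 0;0 0.59 0.195 0",
)

```text
clock: 18.4
tool_pos: [0.6563, 0.0906, 0.1651]
eef_rot: [0.084, 0.996, 0.0, -0.002]
contact_force: [0.4, 0.1, -0.3]
opening: 0.999
finger_force: 0.0
```

```bash
python3 - <<'E'
from h import *
st(); f=np.array([-.0674,-.0876,.1646])
plan([T2W(f+pull(a)-pull(250.7)) for a in(250.7,249,247.5,246.3,245.5)])
E
```

```text
[-0.0525 -0.0857  0.1651] [ 0.4  0.1 -0.3] 18.4
[-0.006, -0.05, 0.002]
[-0.003, -0.056, 0.006]
[-0.0, -0.061, 0.01]
[0.002, -0.065, 0.013]
[0.004, -0.068, 0.015]
```

>>> send_rows(
  rows="-0.006 -0.03 0.002 0;-0.006 -0.048 0.002 0;-0.003 -0.056 0.006 0;0 -0.061 0.01 0;0.002 -0.065 0.013 0;0.002 -0.065 0.013 0;0.002 -0.065 0.013 0",
)

```text
clock: 18.98
tool_pos: [0.6546, 0.0691, 0.163]
eef_rot: [0.086, 0.996, 0.0, 0.001]
contact_force: [2.1, 0.5, 2.2]
opening: 1.0
finger_force: 1.3
```

```bash
python3 - <<'E'
from h import *
st()
E
```

```text
[-0.074  -0.0877  0.163 ] [2.1 0.5 2.2] 18.98
```

>>> send_rows(
  rows="0 0.02 0 0;0 0.04 -0.05 0;0 0.04 -0.15 0;0 -0.07 -0.2 0;0 -0.2 -0.2 0;0 -0.33 -0.2 0;0 -0.46 -0.2 0;0 -0.59 -0.2 0;0 -0.7 -0.2 0;0 -0.7 -0.2 0",
)

```text
clock: 19.82
tool_pos: [0.6142, -0.1482, 0.2217]
eef_rot: [0.091, 0.996, -0.004, -0.002]
contact_force: [0.6, -1.1, 0.0]
opening: 1.001
finger_force: 0.0
```

```bash
python3 - <<'E'
from h import *
st()
for n in("top","scene"):
    d=show(n,n+"9"); 
    b=(cloud(n,d).reshape(-1,3)-BO)@RB; r=np.hypot(b[:,0],b[:,1]);a=np.degrees(np.arctan2(b[:,1],b[:,0]))%360
    for lo,hi,z0,z1 in((.075,.113,.122,.132),(.114,.126,.082,.091)):
        m=(r>lo)&(r<hi)&(b[:,2]>z0)&(b[:,2]<z1)&(a>225)&(a<262)
        print(n,z0,m.sum(),np.percentile(a[m],[5,25,50,75,95]).round(1) if m.any() else "")
    d0=cloud(n,np.load(n+"5.npy")).reshape(-1,3); b=(d0-BO)@RB; r=np.hypot(b[:,0],b[:,1]);a=np.degrees(np.arctan2(b[:,1],b[:,0]))%360
    m=(r>.1)&(r<.126)&(b[:,2]>.082)&(b[:,2]<.091)&(a>225)&(a<262); print("tooth before",np.percentile(a[m],[5,25,50,75,95]).round(1))
p=cv2.imread("pics/scene9.png")[130:240,310:430]; cv2.imwrite("pics/s9c.png",cv2.resize(p,None,fx=6,fy=5.4,interpolation=cv2.INTER_CUBIC))
E
```

```text
[-0.295  -0.0849  0.2217] [ 0.6 -1.1  0. ] 19.82
top 0.122 106 [244.1 245.2 246.8 248.5 249.7]
top 0.082 3 [247.5 247.6 247.6 247.8 247.9]
tooth before [243.5 244.3 245.7 247.2 247.9]
scene 0.122 72 [244.2 245.3 246.9 248.2 248.6]
scene 0.082 37 [242.1 243.4 244.9 246.2 247.1]
tooth before [242.2 243.4 245.1 246.2 247.2]
```

View pics/s9c.png

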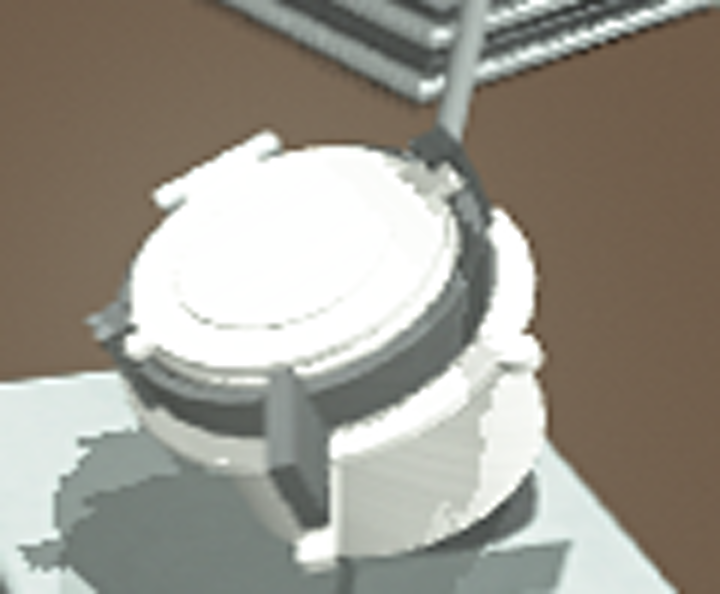

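The lid is shut, and the lug at 246.8° is almost over the tooth at 245.4°. One more small nudge.

>>> send_rows(
  rows="0 0.12 0 0;0 0.24 0 0;0 0.36 0 0;0 0.48 0 0;0 0.6 0 0;0 0.7 0 0;0 0.77 0.04 0;0 0.77 0.1 0;0 0.77 0.18 0;0 0.77 0.19 0",
)

```text
clock: 20.75
tool_pos: [0.6535, 0.0935, 0.1609]
eef_rot: [0.083, 0.997, -0.0, -0.005]
contact_force: [-1.3, 0.5, 0.0]
opening: 0.999
finger_force: 0.0
```

>>> send_rows(
  rows="0 0 0 0;0 0 0 0",
)

```text
clock: 20.92
tool_pos: [0.6574, 0.0911, 0.1658]
eef_rot: [0.085, 0.996, 0.0, -0.0]
contact_force: [0.2, 0.0, -0.1]
opening: 1.0
finger_force: 0.0
```

```bash
python3 - <<'E'
from h import *
st(); f=np.array([-.074,-.0877,.163])
plan([T2W(f+pull(a)-pull(246.8)) for a in(246.8,246,245.2)])
E
```

```text
[-0.0519 -0.0867  0.1658] [ 0.2  0.  -0.1] 20.92
[-0.003, -0.074, 0.009]
[-0.002, -0.077, 0.011]
[0.0, -0.079, 0.013]
```

>>> send_rows(
  rows="-0.003 -0.03 0.003 0;-0.003 -0.06 0.007 0;-0.003 -0.072 0.009 0;-0.002 -0.077 0.011 0;0 -0.079 0.013 0;0 -0.079 0.013 0;0 -0.079 0.013 0",
)

```text
clock: 21.5
tool_pos: [0.6543, 0.0665, 0.1621]
eef_rot: [0.086, 0.996, 0.0, 0.001]
contact_force: [1.8, 0.7, 3.6]
opening: 0.998
finger_force: 1.3
```

```bash
python3 - <<'E'
from h import *
st()
E
```

```text
[-0.0766 -0.0878  0.1621] [1.8 0.7 3.6] 21.5
```

>>> send_rows(
  rows="0 0.02 0 0;0 0.04 -0.05 0;0 0.04 -0.15 0;0 -0.07 -0.2 0;0 -0.2 -0.2 0;0 -0.33 -0.2 0;0 -0.46 -0.2 0;0 -0.59 -0.2 0;0 -0.7 -0.2 0;0 -0.7 -0.2 0",
)

```text
clock: 22.33
tool_pos: [0.614, -0.151, 0.2209]
eef_rot: [0.091, 0.996, -0.004, -0.002]
contact_force: [-0.6, -1.0, 0.6]
opening: 1.004
finger_force: 0.0
```

```bash
python3 - <<'E'
from h import *
st()
for n in("top","scene"):
    d=show(n,n+"10"); 
    b=(cloud(n,d).reshape(-1,3)-BO)@RB; r=np.hypot(b[:,0],b[:,1]);a=np.degrees(np.arctan2(b[:,1],b[:,0]))%360
    for lo,hi,z0,z1 in((.075,.113,.122,.132),(.114,.126,.082,.091)):
        m=(r>lo)&(r<hi)&(b[:,2]>z0)&(b[:,2]<z1)&(a>225)&(a<262)
        print(n,z0,m.sum(),np.percentile(a[m],[5,25,50,75,95]).round(1) if m.any() else "")
    for y0 in(-.03,-.015,0,.015,.03):
        m=(np.abs(b[:,1]-y0)<.005)&(np.abs(b[:,0])<.03)&(abs(b[:,2]-.12)<.03); print(y0,np.median(b[m][:,2]).round(4),end=" | ")
E
```

```text
[-0.2978 -0.0851  0.2209] [-0.6 -1.   0.6] 22.33
top 0.122 103 [242.4 244.1 245.5 246.9 248.1]
top 0.082 10 [246.1 246.9 247.3 247.6 247.8]
-0.03 0.1254 | -0.015 0.1256 | 0 0.1255 | 0.015 0.1257 | 0.03 0.1256 | scene 0.122 72 [242.1 243.2 244.8 246.1 247.2]
scene 0.082 39 [242.2 243.1 244.9 246.3 246.9]
-0.03 0.1266 | -0.015 0.127 | 0 0.1269 | 0.015 0.1267 | 0.03 0.127 |
```

The lug now matches the tooth in both views (245.5° against 245.7°, and 244.8° against 245.0°), and the lid is flat. The tool is clear, so I'll hand in.

```bash
python3 -c "from plant import finish_job; print(finish_job())"
```

```text
the job is handed in; nothing more can be done
None
```

The pinion is in the barrel, the lid is shut, and the collar lug lines up with the long tooth to within about 0.2° in both camera views; I handed the job in at about 22 s with the arm clear of everything.

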